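# Hang the tool hanger on the patio rail and slide it to the mark

### The job

Take the steel hanger off the planter's rim and hook it over an open end of the rail on the little wooden rack, with its long arm towards the robot, and let go. Then take it again by that arm (its top cannot be held under the cover board), slide it along the rail until it hangs centred on the steel marker clip on the board, and let go. Leave the planter, mug, glass dish and tongs where they are.

Things in the scene. Friction and masses are not known exactly. Their poses are not given: they have to be found in the camera images.
- hanger: Bent steel hanger, 130 (x) x 60 (y) x 87 mm (z), 0.13 kg: an inverted-U hook with a long arm pointing to -x. Origin: middle of the hook's gap, where the rail's axis lies when hung; z up, x from arm to lip. At the start it hangs over the +x wall of the planter, arm inside. Front plate x -15 to -11 mm, z -75 to 12; back lip x 11 to 15 mm, z -18 to 12; gap 22 mm.
- crown (a point): Middle of the flat top of the hanger's hook, 12 mm above the hanger's origin; crown 4 mm thick, 60 mm wide (y), hook 30 mm over its outer faces (x), so it can be pinched across x from above. Axes as the hanger's.
- bar_grip (a point): Point on the hanger's arm at mid-height, 68 mm towards -x and 30 mm below the hanger's origin: a place to pinch from above. The arm is 12 mm wide (y), 10 mm high, straight from the front plate to x -115 mm; its last 8 mm turn up to 7 mm below the origin's height. Axes as the hanger's.
- rack: Fixed cedar rack, 386 mm wide (y, along the rail); x away from the robot; origin on the table under the middle of the rail. Two posts (18 x 16 mm, at y +-178 mm, 142 mm high) carry the rail. A slat below it (z 60 to 85 mm, front face at x -6 mm, y within +-170 mm) steadies the front plate of what hangs there.
- rail_mid (a point): Middle of the axis of the rail, a round dark steel bar of 16 mm diameter along y, 130 mm above the table; axes as the rack's. The rail is open from above at both ends, between y 65 and 170 mm either side; its middle is under the cover board.
- cover (a point): Centre of the top of the cedar cover board over the middle of the rail: 54 mm (x) by 130 mm (y), 8 mm thick, top 158 mm above the table; it spans x -16 to +38 mm from the rail, on two struts behind the rail (x 30 to 38, y +-50 mm). A hung hook passes under with 8 mm to spare but cannot be put on there. Axes as the rack's.
- marker: Fixed steel saddle clip, 10 mm wide (y), 58 mm long (x), 5 mm thick, across the top of the cover board and folded over its front edge: the mark. Its place along the board varies. Origin at the centre of its underside on the board; y along the rail.
- planter: Empty open aluminium box planter, 160 (x) by 120 (y) by 110 mm high, walls 3 mm, 0.7 kg, loose. Two flat decks level with the rim leave a 40 mm wide slot along its middle (x), over the hanger arm, and stop 45 mm short of the +x wall. Origin at the centre of its underside. It stands left or right of the rack.
- mug: Grey ceramic mug, rim diameter 82 mm, 95 mm high, handle at +y, loose, origin at the centre of its underside. Leave alone.
- dish: Shallow glass dish, 120 mm across, 30 mm high, loose, origin at the centre of its underside, between robot and rack. Leave alone.
- tongs: Stainless steel tongs lying flat along their own x, about 230 mm long, 66 mm wide, 8 mm high, loose, beyond the rack. Origin at their middle on the table. Leave alone.
Not all that is in view belongs to the job. What is shaped like the hanger but pink is not meant. What is shaped like the planter but purple is not meant.

How it is judged:
By the outcome, as a careful person would: the job done as asked, in the order asked, and still so for the second after the job is handed in, with the robot touching nothing.
It also fails if it takes over 54 s, if anything falls off the work surface, if the arm or the gripper's body presses on something with over 40 N, if the wrist force passes 120 N, or if a joint passes its speed limit or range.

### The arm

A 6-joint arm with a two-finger parallel gripper is mounted at the origin on the work surface. World frame = base frame: x ahead of the robot, y to its left, z up, the work surface at z = 0. Lengths are in m, angles in rad, forces in N, time in s.
With the tool pointing down it reaches from about 0.425 to 0.95 m from the base axis. Payload 3.5 kg.
Tool frame: the origin (TCP) lies midway between the tips of the shut fingers; the grasp point (between the pads) lies ctrl.grasp_offset behind it (ctrl.grasp_offset is the distance from the TCP to the grasp point, in m); x points along the fingers, y is the direction in which the jaws open and shut, and the axes are right-handed (so a half turn about x gives the same grasp; the last joint's range is limited). The gripper opens to 85 mm and grips with 20 to 120 N. Pads are 22 mm wide; open, the fingers measure 114 mm over their backs; the gripper's body (76 mm by 85 mm) begins 54 mm behind the grasp point. The pads swing forward as they close: fully open they stand 13 mm farther back than shut.
Start: joints at [-1.399, 0.286, 1.577, -0, 1.279, -0.15], TCP at [0.214, -0.64, 0.231] pointing down, gripper open.
Joint ranges: [-2.77, 2.77], [-0.9, 2.22], [0.21, 2.48], [-1.53, 4.67], [0.24, 2.81], [-2.84, 2.84]. Speed limits (rad/s): [2.79, 2.79, 3.14, 3.14, 3.14, 3.14].

### API

Orientations are given as a unit quaternion [x, y, z, w].
In Python, from plant import readout, read_camera, sign_off, ctrl gives the robot as it stands.
- The arm moves only by the tool drive_tool, never from a script. Its argument "steps" is a list of rows, each a list of 5 numbers: the shift along the tool's x, y, z in cm, then the turn about the tool's x in degrees, then the opening, from 0 (shut) to 1 (fully open). A call has 1 to 10 rows; each row shifts and turns the commanded pose from where the row before left it, along the tool's axes as they then stand; what a row does not reach is not made up. A row lasts 1/10 s, in which the tool goes at most 50 mm and 8.59 degrees, less where a joint would pass 70% of its speed; a pose out of reach is approached as far as the arm can. A call is refused whole if a number of a shift passes 5 or a number of a turn 8.59, either way. A call with a gripper value outside its range is refused whole. The fingers move at their own pace and stop on an object; "force" is the grip in N (left out, the last holds). Time passes only in rows, so rows that do not move let the fingers close. It gives the time, the measured TCP pose, the force and the opening at its end, in the units of the state.
- readout.get_state(): the state, without advancing time (a new reading comes with each control period).
- read_camera(name): name is "side" or "top"; returns a dict with "frame" (384x512x3 uint8, red, green, blue), "vertical_fov" (degrees; the focal length in pixels is half the picture's height over the tangent of half this angle, whatever the lens; pixels are square), "cx", "cy" (the principal point, pixels), "eye" and "orientation" of the camera in the world. Camera axes: x right, y up, looking along -z (the intrinsics and any distortion apply to the point x, -y, -z); pixel columns grow to the right and rows downward; lengths in m; the calibration is good to about 2 mm. A picture is of the moment at which its call begins. There is no depth.
- sign_off(): hands the job in, once; it reports no verdict.
The state is a dict: "time": time; "qpos": joint angles; "dq": joint speeds; "joint_efforts": joint torques, N m; "eef_pos": TCP position; "tcp_rot": TCP orientation; "contact_force": force on the tool from outside, world axes, zero at the start; "wrist_torque": the same for the moment, N m; "opening": opening from 0.0 (shut) to 1.0 (fully open).
Only numpy, scipy, OpenCV 4.12 (cv2) and the standard library are available. Lean on these libraries where they do the work, as an engineer would, in place of code of your own. Each camera call takes 0.05 s, during which the arm holds its last target. There are 200 camera calls.

## Working session

There is one attempt and no reset: what is moved stays moved. The work goes in short steps, Python scripts to look and compute and a tool call to move; the robot and the scene stay as the last step left them, time stands still between calls to the robot, and variables do not carry over. Pictures are saved under pics/ and viewed, about 8 in all and at most 12, crops included, and the job is handed in when it is done.

Besides the shell and the picture viewer there is one more tool, called after "Call:" as name(argument=value, ...), one argument or row to a line, values as JSON. drive_tool: Moves the arm, as the interface text tells. Its arguments: {"type":"object","properties":{"steps":{"type":"array","items":{"type":"array","items":{"type":"number"}}},"force":{"type":"number"}},"required":["steps"]}

```bash
ls; mkdir -p pics; cat > h.py <<'E'
import numpy as np, cv2
from scipy.spatial.transform import Rotation as R
from plant import readout, read_camera, sign_off, ctrl
def snap(n, f):
    c=read_camera(n); cv2.imwrite(f, c["frame"][:,:,::-1]); np.save(f+".npy",c,allow_pickle=True); return c
def K(c):
    f=c["frame"].shape[0]/2/np.tan(np.radians(c["vertical_fov"])/2); return f
E
python3 - <<'E'
from h import *
for n in("side","top"):
    c=snap(n,f"pics/{n}0.png"); print({k:v for k,v in c.items() if k!="frame"})
print(readout.get_state(), ctrl.grasp_offset)
a=cv2.imread("pics/side0.png");b=cv2.imread("pics/top0.png")
E
```

```text
pics
{'vertical_fov': 46.41581462194671, 'cx': 258.1486553163812, 'cy': 192.4496007530996, 'eye': array([-0.03290631,  1.08581914,  1.03402319]), 'orientation': array([-0.1184829 ,  0.41363132,  0.86827389, -0.24692387])}
{'vertical_fov': 45.55784144450576, 'cx': 257.29044232576194, 'cy': 189.6778923046556, 'eye': array([0.38020497, 0.09084763, 1.55976203]), 'orientation': array([-0.04957673,  0.04503653,  0.70886643, -0.70215543])}
{'time': 0.1, 'qpos': array([-1.39902983e+00,  2.87103504e-01,  1.57804125e+00, -9.09249528e-06,
        1.27857627e+00, -1.50030960e-01]), 'dq': array([-7.54506551e-05, -6.14091160e-04, -4.54522315e-03, -6.99541434e-04,
       -4.31878705e-04, -2.70518025e-04]), 'joint_efforts': array([ 6.06405265e-04, -4.07297516e+01, -2.93696988e+01, -9.20733851e-05,
        3.45944783e-03, -3.49491593e-06]), 'eef_pos': array([ 0.21338755, -0.63975889,  0.2300621 ]), 'tcp_rot': array([-0.69796178, -0.11403559,  0.69798429, -0.11253076]), 'contact_force': array([-0.12443962, -0.50896437, -0.31102214]), 'wrist_torque': array([0.01277214, 0.0288484 , 0.00788057]), 'opening': 1.0031760316073661} 0.0187
```

View both.

View pics/side0.png

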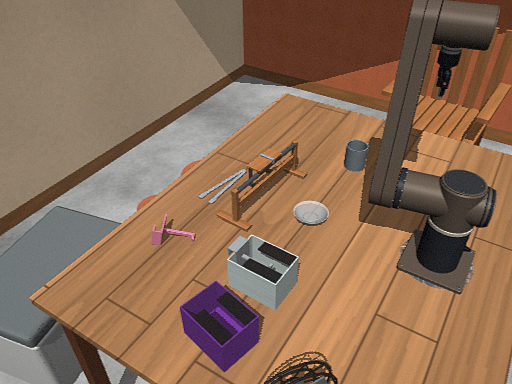

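View pics/top0.png

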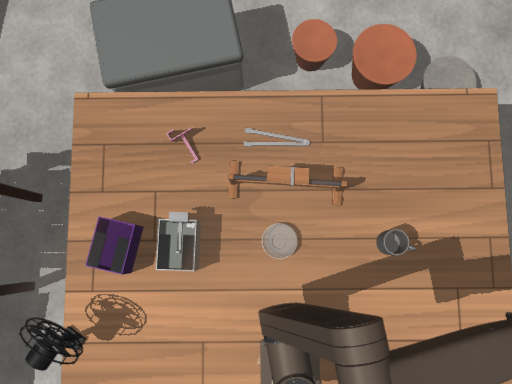

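Candidates. Hanger: steel one on the grey planter's rim (top 179,217; side 235,243), or the pink one lying on the table (top 184,143; side 165,233), which is excluded. Planter: grey (178,243), or purple (115,245), which is excluded. I'll check the grey one with a close crop.

```bash
python3 - <<'E'
import cv2,numpy as np
a=cv2.imread("pics/side0.png");b=cv2.imread("pics/top0.png")
z=lambda im,x,y,w,h:cv2.resize(im[y:y+h,x:x+w],(400,300),interpolation=cv2.INTER_CUBIC)
cv2.imwrite("pics/crop1.png",np.vstack([np.hstack([z(b,140,203,80,75+0),z(a,215,225,92,69)]),np.hstack([z(b,220,130,140,105),z(a,210,130,108,105)])]))
E
```

```text
(no output)
```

View pics/crop1.png

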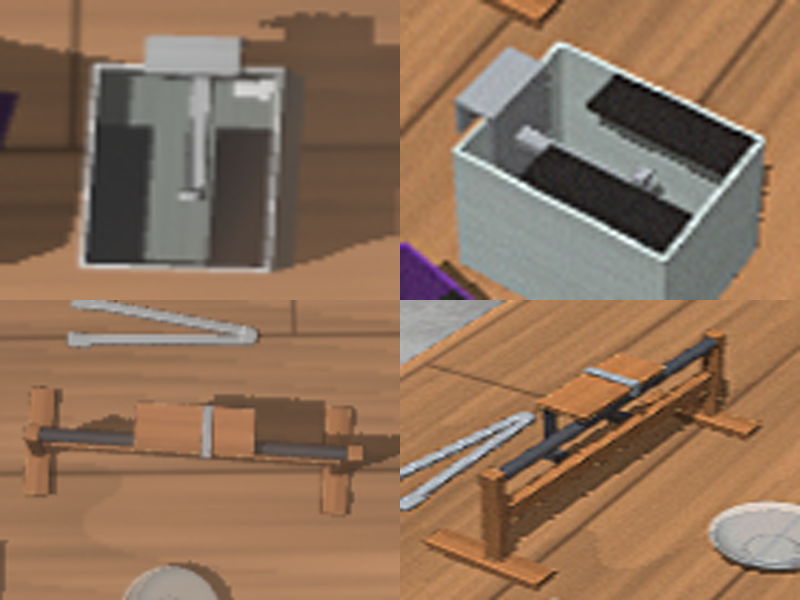

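```bash
cat >> h.py <<'E'
def ray(c,u,v):
    f=K(c); d=np.array([(u-c["cx"])/f,-(v-c["cy"])/f,-1.0]); return R.from_quat(c["orientation"]).apply(d)
def toz(c,u,v,z):
    d=ray(c,u,v); return c["eye"]+d*(z-c["eye"][2])/d[2]
def proj(c,p):
    q=R.from_quat(c["orientation"]).inv().apply(np.asarray(p)-c["eye"]); f=K(c); return np.array([c["cx"]-f*q[0]/q[2],c["cy"]+f*q[1]/q[2]])
def load(f): return np.load(f+".npy",allow_pickle=True).item()
def blobs(c,box,cond,amin=8):
    x,y,w,h=box; im=c["frame"][y:y+h,x:x+w]; hsv=cv2.cvtColor(im,cv2.COLOR_RGB2HSV); m=cond(hsv[...,0].astype(int),hsv[...,1].astype(int),hsv[...,2].astype(int)).astype(np.uint8)
    n,l,s,ce=cv2.connectedComponentsWithStats(m,connectivity=4); o=[]
    for i in range(1,n):
        if s[i,4]>=amin:
            p=np.argwhere(l==i)[:,::-1].astype(np.float32); r=cv2.minAreaRect(p)
            o.append((ce[i]+[x,y],s[i,4],cv2.boxPoints(r)+[x,y]))
    return o
E
python3 - <<'E'
from h import *
np.set_printoptions(precision=4,suppress=True)
t=load("pics/top0.png");s=load("pics/side0.png")
im=t["frame"]; 
hs=cv2.cvtColor(im,cv2.COLOR_RGB2HSV)
print("col thru crown (u=179), rows 206-226", hs[206:226,179].tolist())
print("row thru crown v=216", hs[216,164:194].tolist())
print("row v=176 board/marker", hs[176,262:316].tolist())
for u in (245,255,325,335): print(u,hs[174:190,u].tolist())
E
```

```text
col thru crown (u=179), rows 206-226 [[13, 116, 161], [13, 116, 162], [13, 115, 164], [13, 115, 168], [13, 117, 172], [13, 117, 172], [12, 15, 173], [0, 0, 173], [0, 0, 170], [0, 0, 173], [0, 0, 174], [60, 1, 173], [60, 1, 173], [0, 0, 170], [120, 1, 174], [0, 0, 134], [0, 0, 144], [90, 2, 169], [90, 1, 173], [90, 1, 173]]
row thru crown v=216 [[13, 116, 176], [13, 116, 176], [13, 117, 176], [13, 117, 175], [13, 92, 175], [17, 23, 175], [75, 3, 177], [0, 0, 176], [0, 0, 176], [90, 1, 176], [60, 1, 176], [60, 1, 176], [60, 1, 176], [150, 1, 175], [150, 1, 175], [0, 0, 174], [0, 0, 174], [0, 0, 174], [150, 1, 175], [0, 0, 174], [30, 1, 174], [0, 1, 174], [30, 1, 173], [20, 5, 160], [12, 95, 97], [13, 109, 101], [13, 109, 101], [13, 106, 101], [13, 108, 102], [13, 108, 102]]
row v=176 board/marker [[11, 70, 87], [12, 86, 89], [12, 86, 89], [12, 87, 88], [12, 103, 106], [12, 126, 156], [12, 132, 178], [12, 132, 178], [12, 132, 178], [12, 130, 178], [12, 132, 178], [12, 132, 178], [12, 130, 178], [12, 131, 177], [12, 130, 178], [12, 130, 178], [12, 130, 177], [12, 130, 178], [12, 130, 178
[... 846 characters left out ...]
 52, 84], [3, 25, 90], [4, 21, 97], [8, 31, 91], [11, 75, 95], [12, 130, 169], [12, 124, 113], [13, 117, 140], [13, 116, 170], [13, 116, 172], [13, 115, 167], [13, 114, 163], [13, 112, 152], [13, 113, 136]]
325 [[13, 110, 109], [13, 111, 110], [13, 111, 110], [13, 111, 110], [13, 111, 106], [13, 114, 103], [11, 73, 87], [9, 45, 90], [8, 31, 99], [9, 37, 97], [8, 43, 89], [12, 118, 123], [12, 128, 141], [12, 121, 112], [13, 115, 137], [13, 114, 123]]
335 [[12, 132, 174], [12, 132, 174], [12, 133, 175], [12, 129, 125], [12, 124, 109], [12, 124, 107], [12, 118, 95], [10, 64, 84], [8, 34, 90], [0, 24, 97], [8, 30, 92], [12, 71, 94], [12, 128, 149], [13, 126, 111], [12, 126, 119], [12, 126, 127]]
```

```bash
cat > m.py <<'E'
from h import *
np.set_printoptions(precision=4,suppress=True)
t=load("pics/top0.png");s=load("pics/side0.png")
def sat(c): return cv2.cvtColor(c["frame"],cv2.COLOR_RGB2HSV).astype(float)
T=sat(t)
# crown: weighted by low saturation, rows 209..220
w=np.clip((115-T[...,1])/115,0,1)
top=[];us=np.arange(171,186)
for u in us: top.append(221-w[206:221,u].sum()-.5)
k=np.polyfit(us,top,1); print("crown top edge slope deg",np.degrees(np.arctan(k[0])),"row",np.polyval(k,178))
le=[];ri=[]
for v in range(213,220):
    le.append(179-w[v,160:179].sum()-.5); ri.append(179+w[v,179:194].sum()-.5)
print("crown left,right u",np.mean(le),np.mean(ri))
uc=(np.mean(le)+np.mean(ri))/2; a=toz(t,uc,np.polyval(k,uc),.114); b=toz(t,uc,220.5,.114); print("crown back/front edge",a,b,"mid",(a+b)/2, "width",toz(t,np.mean(le),216,.114)-toz(t,np.mean(ri),216,.114))
p1=toz(t,171,np.polyval(k,171),.114);p2=toz(t,185,np.polyval(k,185),.114);print("yaw edge",np.degrees(np.arctan2(*(p1-p2)[:2])))
# rail
pts=[]
for u in list(range(240,263))+list(range(314,334)):
    r=np.arange(172,190); ww=np.clip((85-T[r,u,1])/60,0,1)*(T[r,u,2]<125); pts.append((u,(ww*r).sum()/ww.sum()))
pts=np.array(pts); P=np.array([toz(t,u,v,.1345) for u,v in pts]); k=np.polyfit(P[:,1],P[:,0],1)
print("rail x = %.4f*y+%.4f"%tuple(k),"rms",np.std(P[:,0]-np.polyval(k,P[:,1])),"deg",np.degrees(np.arctan(k[0])))
# cover board + marker
for nm,c,box,z in(("cover",t,(260,160,55,35),.158),):
    for b in blobs(c,box,lambda h,s,v:(s>120)&(v>150)&(h<14),60): print(nm,b[0],b[1],[toz(t,*q,z) for q in b[2]])
for b in blobs(t,(280,160,25,30),lambda h,s,v:(s<60)&(v>130)): print("marker",b[0],b[1],b[2].tolist(),toz(t,*b[0],.163))
for b in blobs(s,(250,145,35,25),lambda h,s,v:(s<60)&(v>110)): print("marker side",b[0],b[1],b[2].tolist(),toz(s,*b[0],.163))
for b in blobs(s,(222,228,45,40),lambda h,s,v:(s<12)&(v>130)): print("crown side",b[0],b[1],b[2].tolist(),toz(s,*b[0],.114))
print(R.from_quat(readout.get_state()["tcp_rot"]).as_matrix())
E
python3 m.py
```

```text
crown top edge slope deg 2.002756835206413 row 211.68086956521734
crown left,right u 167.15217391304347 188.3223602484472
crown back/front edge [0.5071 0.3524 0.114 ] [0.4791 0.352  0.114 ] mid [0.4931 0.3522 0.114 ] width [0.0006 0.0672 0.    ]
yaw edge 2.556305648777966
rail x = 0.0744*y+0.6020 rms 0.0003660630462650538 deg 4.2554268722480995
cover [278.2514 174.3459] 370 [array([0.6432, 0.0681, 0.158 ]), array([ 0.6425, -0.0004,  0.158 ]), array([0.589 , 0.0006, 0.158 ]), array([0.5897, 0.0687, 0.158 ])]
cover [301.3571 175.808 ] 224 [array([ 0.636 , -0.0189,  0.158 ]), array([ 0.6355, -0.0594,  0.158 ]), array([ 0.5852, -0.0582,  0.158 ]), array([ 0.5857, -0.0179,  0.158 ])]
marker [292.0536 175.5179] 56 [[290.0, 184.00000190734863], [291.07393074035645, 166.81712198257446], [294.06225776672363, 167.00389289855957], [292.9883270263672, 184.1867733001709]] [ 0.6115 -0.009   0.163 ]
marker side [266.5    156.2059] 34 [[259.67123222351074, 154.87671184539795], [260.49315071105957, 152.68493175506592], [273.53424644470215, 157.57534313201904], [272.7123279571533, 159.76712322235107]] [ 0.6139 -0.0096  0.163 ]
crown side [236.625 243.375] 8 [[235.00000190734863, 243.00000190734863], [236.50000190734863, 241.50000190734863], [239.00000190734863, 244.00000190734863], [237.50000190734863, 245.50000190734863]] [0.4966 0.3509 0.114 ]
[[-0.0004  0.3163 -0.9487]
 [ 0.0021 -0.9487 -0.3163]
 [-1.     -0.0021 -0.0003]]
```

Call:
drive_tool(
  steps=[
    [-0.2,-2.2,-4.2,0,1],
    [-0.2,-2.2,-4.2,0,1],
    [-0.2,-2.2,-4.2,0,1],
    [-0.2,-2.2,-4.2,0,1],
    [-0.2,-2.2,-4.2,0,1],
    [-0.2,-2.2,-4.2,0,0.7],
    [-0.2,-2.2,-4.2,0,0.65],
    [-0.2,-2.2,-4.2,0,0.6],
    [-0.2,-2.2,-4.2,0,0.6],
    [-0.2,-2.2,-4.2,0,0.6],
  ],
  force=40,
)

```text
time: 1.1
eef_pos: [0.5432, -0.297, 0.2509]
tcp_rot: [-0.698, -0.113, 0.698, -0.113]
contact_force: [0.9, -0.5, 0.3]
opening: 0.6
```

Call:
drive_tool(
  steps=[
    [0,0,0,-8.5,0.6],
    [0,0,0,-8.5,0.6],
    [0,0,0,-8.5,0.6],
    [0,0,0,-8.5,0.6],
    [0,0,0,-8.5,0.6],
    [0,0,0,-8.5,0.6],
    [0,0,0,-8.5,0.6],
    [0,0,0,-8.5,0.6],
    [0,0,0,0,0.6],
    [0,0,0,0,0.6],
  ],
)

```text
time: 2.1
eef_pos: [0.5422, -0.2986, 0.2509]
tcp_rot: [-0.516, -0.484, 0.516, -0.483]
contact_force: [0.3, 0.7, -0.0]
opening: 0.6
```

```bash
cat >> h.py <<'E'
def go(x=None,y=None,z=None,yaw=None):
    """print shift in tool cm from measured pose to target, and turn about tool x; yaw = world angle of tool y, deg"""
    s=readout.get_state(); m=R.from_quat(s["tcp_rot"]).as_matrix(); p=s["eef_pos"]
    d=np.array([a if a is not None else b for a,b in zip((x,y,z),p)])-p
    y0=np.degrees(np.arctan2(m[1,1],m[0,1]))
    print("t",round(s["time"],2),"pos",p.round(4),"yaw",round(y0,2),"open",round(s["opening"],3),"F",s["contact_force"].round(1))
    print("shift cm",(m.T@d*100).round(2),"turn",None if yaw is None else round(-((yaw-y0+180)%360-180),2))
E
python3 -c "
from h import *
go(.490,.3514,.20,-2.6)"
```

```text
t 2.1 pos [ 0.5422 -0.2986  0.2509] yaw -3.74 open 0.6 F [ 0.3  0.7 -0. ]
shift cm [  5.12  -9.44 -64.52] turn -1.14
```

Call:
drive_tool(
  steps=[
    [0,-0.6,-4.3,0,0.6],
    [0,-0.6,-4.3,0,0.6],
    [0,-0.6,-4.3,0,0.6],
    [0,-0.6,-4.3,0,0.6],
    [0,-0.6,-4.3,0,0.6],
    [0,-0.6,-4.3,0,0.6],
    [0,-0.6,-4.3,0,0.6],
    [0,-0.6,-4.3,0,0.6],
    [0,-0.6,-4.3,0,0.6],
    [0,-0.6,-4.3,-1.1,0.6],
  ],
)

```text
time: 3.1
eef_pos: [0.5087, 0.1358, 0.2515]
tcp_rot: [0.511, 0.488, -0.511, 0.489]
contact_force: [0.4, -1.1, 0.5]
opening: 0.599
```

Call:
drive_tool(
  steps=[
    [0,-0.5,-4.0,0,0.6],
    [0,-0.5,-4.0,0,0.6],
    [0,-0.5,-4.0,0,0.6],
    [0,-0.5,-4.0,0,0.6],
    [1,-0.5,-3.0,0,0.6],
    [2,-0.5,-2,0,0.6],
    [2,0,0,0,0.6],
    [0,0,0,0,0.6],
    [0,0,0,0,0.6],
  ],
)

```text
time: 4.0
eef_pos: [0.4881, 0.345, 0.2012]
tcp_rot: [-0.511, -0.489, 0.511, -0.489]
contact_force: [-0.3, 0.8, 0.6]
opening: 0.603
```

```bash
python3 -c "
from h import *
go(.490,.3514,.080,-2.6)
c=snap('top','pics/top1.png');d=snap('side','pics/side1.png')
z=lambda im,x,y,w,h:cv2.resize(im[y:y+h,x:x+w,::-1],(400,300),interpolation=cv2.INTER_CUBIC)
cv2.imwrite('pics/c2.png',np.hstack([z(c['frame'],130,180,100,75),z(d['frame'],200,190,100,75)]))
"
```

```text
t 4.0 pos [0.4881 0.345  0.2012] yaw -2.54 open 0.603 F [-0.3  0.8  0.6]
shift cm [12.12  0.17 -0.65] turn 0.06
```

View pics/c2.png

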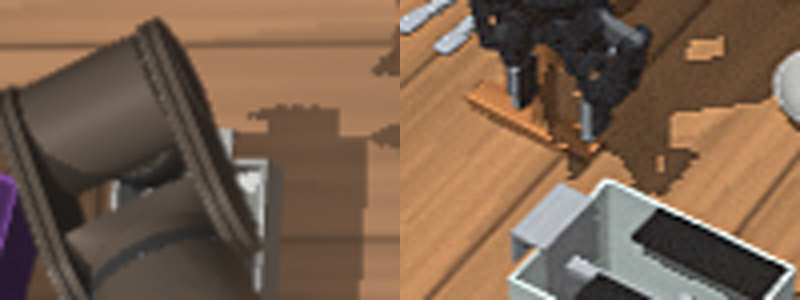

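The crop shows the steel hook on the grey planter (side view about (238,243)), with both open fingers above it at about (330/4+..., i.e. side px 228,212 and 247,220). The arm hides the hook in the top view. Descending now.

Call:
drive_tool(
  steps=[
    [2,0.2,-0.6,0,0.6],
    [2,0,0,0,0.6],
    [2,0,0,0,0.6],
    [2,0,0,0,0.6],
    [1.5,0,0,0,0.6],
    [1.5,0,0,0,0.6],
    [1,0,0,0,0.6],
    [0,0,0,0,0.6],
    [0,0,0,0,0.6],
  ],
)

```text
time: 5.0
eef_pos: [0.4909, 0.3513, 0.0817]
tcp_rot: [0.511, 0.489, -0.51, 0.489]
contact_force: [0.8, 0.1, -0.4]
opening: 0.596
```

```bash
python3 -c "
from h import *
go(.490,.3514,.080,-2.6)
d=snap('side','pics/side2.png')
z=lambda im,x,y,w,h:cv2.resize(im[y:y+h,x:x+w,::-1],(600,450),interpolation=cv2.INTER_CUBIC)
cv2.imwrite('pics/c3.png',z(d['frame'],200,210,80,60))
"
```

```text
t 5.0 pos [0.4909 0.3513 0.0817] yaw -2.47 open 0.596 F [ 0.8  0.1 -0.4]
shift cm [ 0.17 -0.09 -0.01] turn 0.13
```

View pics/c3.png

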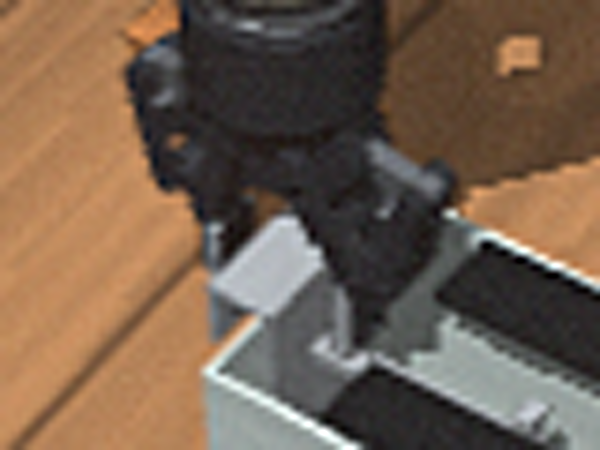

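The fingers straddle the hook (crown at crop 270,265), one inside the planter just above the arm root. I'll close here and go no lower.

Call:
drive_tool(
  steps=[
    [0,0,0,0,0.42],
    [0,0,0,0,0.4],
    [0,0,0,0,0.36],
    [0,0,0,0,0.3],
    [0,0,0,0,0.2],
    [0,0,0,0,0.1],
    [0,0,0,0,0.1],
    [0,0,0,0,0.1],
  ],
  force=50,
)

```text
time: 5.85
eef_pos: [0.4918, 0.3516, 0.0828]
tcp_rot: [0.512, 0.489, -0.51, 0.49]
contact_force: [2.6, 0.4, 5.7]
opening: 0.344
```

Call:
drive_tool(
  steps=[
    [-0.5,0,0,0,0.1],
    [-1,0,0,0,0.1],
    [-1,0,0,0,0.1],
    [-1.5,0,0,0,0.1],
    [-2,0,0,0,0.1],
    [-2,0,0,0,0.1],
    [-2,0,0,0,0.1],
    [-2,0,0,0,0.1],
    [-2,0,0,0,0.1],
    [0,0,0,0,0.1],
  ],
)

```text
time: 6.85
eef_pos: [0.4922, 0.3521, 0.2263]
tcp_rot: [0.513, 0.488, -0.508, 0.49]
contact_force: [0.1, 0.0, -1.1]
opening: 0.339
```

```bash
python3 -c "
from h import *
go()
d=snap('side','pics/side3.png')
z=lambda im,x,y,w,h:cv2.resize(im[y:y+h,x:x+w,::-1],(600,450),interpolation=cv2.INTER_CUBIC)
cv2.imwrite('pics/c4.png',z(d['frame'],190,170,120,90))
"
```

```text
t 6.85 pos [0.4922 0.3521 0.2263] yaw -2.46 open 0.339 F [ 0.1  0.  -1.1]
shift cm [0. 0. 0.] turn None
```

View pics/c4.png

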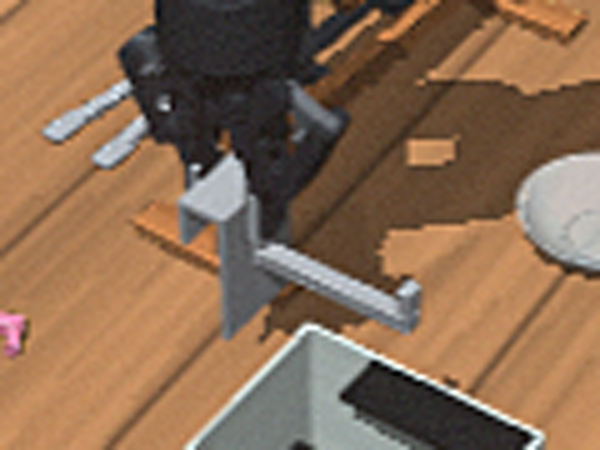

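Hanger is held upright with its arm towards the robot (crown near crop 215,185, arm end at 410,300), clear of the planter. Next, carry it over the rail's left end.

```bash
python3 -c "
from h import *
s=load('pics/side3.png')
for q in [(226,211),(236.6,200.7),(238.8,208)]: print(toz(s,*q,.2575).round(4))
go(.6116,.120,.235,-4.26)"
```

```text
[0.5037 0.3821 0.2575]
[0.5035 0.3327 0.2575]
[0.4818 0.3545 0.2575]
t 6.9 pos [0.4913 0.3516 0.2239] yaw -2.46 open 0.342 F [-0.3  0.1 -3.3]
shift cm [-1.11 13.01 22.62] turn 1.8
```

Call:
drive_tool(
  steps=[
    [-0.3,1,1.6,0,0.1],
    [-0.2,1.6,2.8,0,0.1],
    [-0.2,1.6,2.8,0,0.1],
    [-0.2,1.6,2.8,0,0.1],
    [-0.2,1.6,2.8,0,0.1],
    [0,1.6,2.8,0.6,0.1],
    [0,1.6,2.8,0.6,0.1],
    [0,1.6,2.8,0.6,0.1],
    [0,0.8,1.4,0,0.1],
    [0,0,0,0,0.1],
  ],
)

```text
time: 7.9
eef_pos: [0.6094, 0.1174, 0.231]
tcp_rot: [-0.518, -0.481, 0.519, -0.48]
contact_force: [0.1, -0.3, -1.3]
opening: 0.344
```

```bash
python3 -c "
from h import *
go(.6116,.120,.235,-4.26)
d=snap('side','pics/side4.png');c=snap('top','pics/top4.png')
z=lambda im,x,y,w,h:cv2.resize(im[y:y+h,x:x+w,::-1],(400,400),interpolation=cv2.INTER_CUBIC)
cv2.imwrite('pics/c5.png',np.hstack([z(d['frame'],210,120,100,100),z(c['frame'],210,140,100,100)]))
for s in (.085,.115,.145):
  p=np.array([.6027+.0743*s+.0003,.0055+.9972*s,.138]); print(s,proj(d,p),proj(c,p))
"
```

```text
t 7.9 pos [0.6094 0.1174 0.231 ] yaw -4.42 open 0.344 F [ 0.1 -0.3 -1.3]
shift cm [-0.4   0.2  -0.28] turn -0.16
0.085 [252.09163343 177.39833266] [259.99816602 177.83406727]
0.115 [246.61966858 181.87788811] [250.49318233 177.23061842]
0.145 [241.00531353 186.4740095 ] [240.99440492 176.62756358]
```

View pics/c5.png

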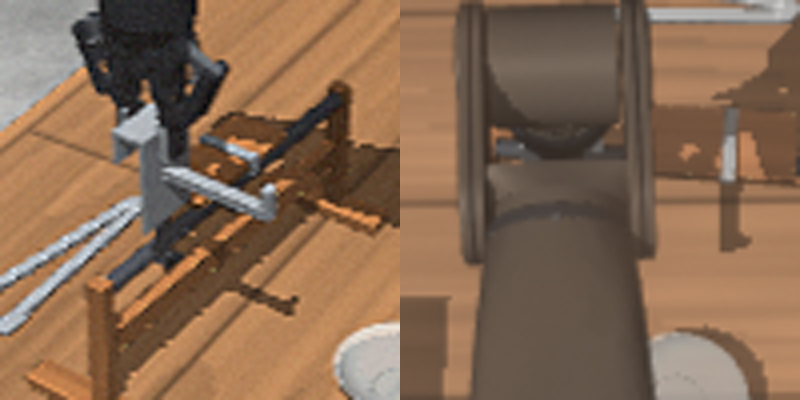

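```bash
python3 -c "
from h import *
s=load('pics/side0.png'); H=cv2.cvtColor(s['frame'],cv2.COLOR_RGB2HSV).astype(int)
P=[]
for u in list(range(240,254))+list(range(282,290)):
  v0=proj(s,[.6027+.0744*0.1,.1,.13])[1]
  # predicted row at this column along rail axis
  ss=np.linspace(-.17,.17,400); q=np.array([proj(s,[.6030+.0743*a,.0055+.9972*a,.13]) for a in ss]); vp=np.interp(u,q[::-1,0],q[::-1,1])
  r=np.arange(int(vp)-7,int(vp)+8); w=(H[r,u,1]<80)&(H[r,u,2]<120); P.append((u,round(vp,1),r[w].mean(),w.sum()))
print(np.array(P).round(1)[::2])
for q in [(238,153),(248.75,146.25)]: print(toz(s,*q,.2622))
"
```

```text
[[240.  189.3 188.5   6. ]
 [242.  187.6 186.5   6. ]
 [244.  186.  184.5   6. ]
 [246.  184.4 183.5   6. ]
 [248.  182.7 181.5   6. ]
 [250.  181.1 179.5  12. ]
 [252.  179.4 180.5  12. ]
 [282.  154.7 154.    5. ]
 [284.  153.1 152.    5. ]
 [286.  151.4 150.5   6. ]
 [288.  149.8 149.    5. ]]
[0.62362766 0.14616352 0.2622    ]
[0.61591909 0.09709778 0.2622    ]
```

```bash
python3 -c "
from h import *
s=load('pics/side4.png'); H=cv2.cvtColor(s['frame'],cv2.COLOR_RGB2HSV).astype(int)
print('V'); print(H[143:162,234:262,2]); print('S');print(H[143:162,234:262,1])
x=.6094;y=.1174;a=np.radians(-4.4)
for dx,dy in((.015,.03),(.015,-.03),(-.015,.03),(-.015,-.03)):
  print(dx,dy,proj(s,[x+dx*np.cos(a)-dy*np.sin(a),y+dx*np.sin(a)+dy*np.cos(a),.2622]))
" | sed 's/  */ /g'
```

```text
V
[[137 80 95 50 39 50 42 39 38 36 47 128 194 130 29 42 45 47
 42 41 34 27 86 107 36 43 40 32]
 [186 194 193 155 36 37 33 46 50 37 81 160 198 158 37 38 43 45
 52 68 26 30 37 41 40 36 36 26]
 [175 177 185 174 94 40 40 38 33 33 49 65 134 184 120 29 29 40
 47 45 29 39 43 43 44 42 37 31]
 [175 178 187 202 180 39 42 44 42 43 29 36 136 221 186 51 34 34
 39 42 52 54 40 42 46 39 31 11]
 [177 187 197 196 177 83 132 167 60 25 66 152 211 201 175 100 27 43
 38 47 50 47 44 44 45 31 22 36]
 [188 194 187 188 165 88 97 86 26 61 147 205 192 196 186 116 36 46
 45 41 48 37 38 41 33 26 25 94]
 [192 185 183 181 160 85 90 92 116 194 200 194 189 195 169 68 30 39
 41 37 44 47 42 36 29 71 156 214]
 [186 176 174 180 167 84 121 183 201 193 192 190 190 190 200 173 29 45
 37 49 40 39 44 33 68 151 209 189]
 [176 174 179 185 161 114 176 197 194 188 190 193 190 191 178 126 60 42
 32 36 27 41 29 99 186 209 181 172]
 [175 179 179 180 174 204 200 195 193 188 190 186 188 188 179 147 133 96
 33 32 30 31 65 152 208 183 169 170]
 [180 170 176 158 124 154 188 200 199 196 190 188 188 197 173 125 134 105
 35 40 38 47 52 137 
[... 2093 characters left out ...]
 17 16 14 11 14 6 11 17
 11 13 47 52 41 86 145 158 184 141]
 [134 129 135 116 47 31 10 18 42 78 67 22 9 5 6 16 5 7
 33 19 58 43 10 97 156 154 164 152]
 [132 127 133 121 52 37 29 38 47 123 107 35 14 13 22 12 16 10
 11 34 36 28 8 82 158 150 154 153]
 [127 129 129 112 44 37 16 70 126 143 103 37 16 5 16 16 11 11
 9 14 14 17 11 96 155 146 138 146]
 [123 127 131 110 23 7 107 143 135 142 106 13 16 8 18 9 16 9
 9 4 16 12 15 95 179 155 155 152]
 [131 131 135 134 131 115 135 129 131 134 112 15 13 11 10 13 9 15
 10 11 14 20 12 96 188 178 143 150]]
0.015 0.03 [237.18089423 152.70914832]
0.015 -0.03 [248.957626 144.09545368]
-0.015 0.03 [244.92526682 155.96388608]
-0.015 -0.03 [256.61006086 147.17804828]
```

Call:
drive_tool(
  steps=[
    [0,0.25,-0.3,0,0.1],
    [1,0,0,0,0.1],
    [1.5,0,0,0,0.1],
    [1.5,0,0,0,0.1],
    [1.5,0,0,0,0.1],
    [1.5,0,0,0,0.1],
    [1,0,0,0,0.1],
    [0,0,0,0,0.1],
    [0,0,0,0,0.1],
  ],
)

```text
time: 8.9
eef_pos: [0.6122, 0.1218, 0.1523]
tcp_rot: [0.518, 0.481, -0.518, 0.481]
contact_force: [0.5, -0.4, -1.5]
opening: 0.344
```

```bash
python3 -c "
from h import *
go(.612,.120,.1125,-4.26)"
```

```text
t 8.9 pos [0.6122 0.1218 0.1523] yaw -4.27 open 0.344 F [ 0.5 -0.4 -1.5]
shift cm [ 3.98 -0.01  0.18] turn -0.01
```

Call:
drive_tool(
  steps=[
    [1,0,0,0,0.1],
    [1,0,0,0,0.1],
    [0.5,0,0,0,0.1],
    [0.5,0,0,0,0.1],
    [0.5,0,0,0,0.1],
    [0.4,0,0,0,0.1],
    [0,0,0,0,0.1],
    [0,0,0,0,0.1],
  ],
)

```text
time: 9.7
eef_pos: [0.6121, 0.1219, 0.1134]
tcp_rot: [0.518, 0.481, -0.518, 0.481]
contact_force: [-0.1, 0.6, -1.1]
opening: 0.341
```

```bash
python3 -c "
from h import *
go(.612,.120,.111,-4.26)
d=snap('side','pics/side5.png')
z=lambda im,x,y,w,h:cv2.resize(im[y:y+h,x:x+w,::-1],(500,500),interpolation=cv2.INTER_CUBIC)
cv2.imwrite('pics/c6.png',z(d['frame'],220,140,80,80))"
```

```text
t 9.7 pos [0.6121 0.1219 0.1134] yaw -4.26 open 0.341 F [-0.1  0.6 -1.1]
shift cm [0.24 0.   0.19] turn -0.0
```

View pics/c6.png

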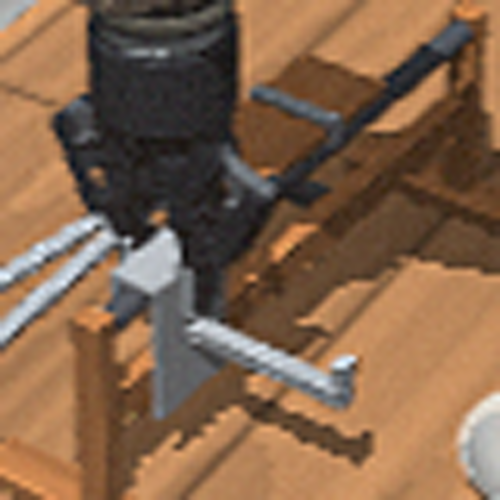

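The hook (crown at crop 150,265) is over the rail with its plate in front of the slat. Lowering the last few millimetres and releasing.

Call:
drive_tool(
  steps=[
    [0.1,0,0,0,0.1],
    [0.1,0,0,0,0.1],
    [0.1,0,0,0,0.1],
    [0,0,0,0,0.1],
  ],
)

```text
time: 10.15
eef_pos: [0.6122, 0.1219, 0.1108]
tcp_rot: [0.518, 0.481, -0.518, 0.481]
contact_force: [-1.2, -0.4, 0.6]
opening: 0.345
```

Call:
drive_tool(
  steps=[
    [0,0,0,0,0.4],
    [0,0,0,0,0.45],
    [0,0,0,0,0.5],
    [0,0,0,0,0.55],
    [0,0,0,0,0.55],
    [0,0,0,0,0.55],
  ],
)

```text
time: 10.75
eef_pos: [0.612, 0.1219, 0.1103]
tcp_rot: [-0.518, -0.481, 0.518, -0.481]
contact_force: [0.2, -0.1, 0.2]
opening: 0.549
```

Call:
drive_tool(
  steps=[
    [-0.5,0,0,0,0.55],
    [-1,0,0,0,0.55],
    [-2,0,0,0,0.55],
    [-2,0,0,0,0.55],
    [-2,0,0,0,0.55],
    [-2,0,0,0,0.55],
    [-2,0,0,0,0.6],
    [0,0,0,0,0.6],
  ],
)

```text
time: 11.55
eef_pos: [0.6142, 0.122, 0.2305]
tcp_rot: [0.521, 0.479, -0.516, 0.483]
contact_force: [-0.1, 0.4, 0.2]
opening: 0.598
```

```bash
python3 -c "
from h import *
go(.55,.120,.22,85.74)
d=snap('side','pics/side6.png')
z=lambda im,x,y,w,h:cv2.resize(im[y:y+h,x:x+w,::-1],(500,500),interpolation=cv2.INTER_CUBIC)
cv2.imwrite('pics/c7.png',z(d['frame'],220,140,80,80))"
```

```text
t 11.55 pos [0.6142 0.122  0.2305] yaw -4.26 open 0.598 F [-0.1  0.4  0.2]
shift cm [ 1.   -6.4   0.67] turn -90.0
```

View pics/c7.png

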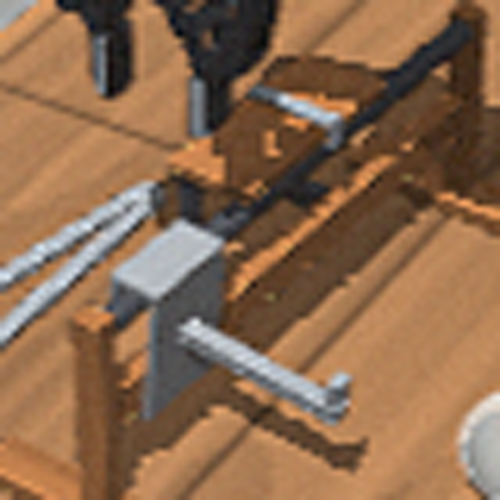

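Call:
drive_tool(
  steps=[
    [0,-2,0,0,0.5],
    [0,-2,0,0,0.5],
    [0,-2,0,0,0.45],
    [0,-2,0,0,0.45],
    [0,0,0,-8.5,0.45],
    [0,0,0,-8.5,0.45],
    [0,0,0,-8.5,0.45],
    [0,0,0,-8.5,0.45],
    [0,0,0,-8.5,0.45],
    [0,0,0,-8.5,0.45],
  ],
)

```text
time: 12.6
eef_pos: [0.5315, 0.1278, 0.2237]
tcp_rot: [0.258, 0.659, -0.259, 0.657]
contact_force: [-0.3, 0.6, 0.4]
opening: 0.449
```

Call:
drive_tool(
  steps=[
    [0,0,0,-8.5,0.45],
    [0,0,0,-8.5,0.45],
    [0,0,0,-8.5,0.45],
    [0,0,0,-8.5,0.45],
    [0,0,0,-5,0.45],
    [0,0,0,0,0.45],
    [0,0,0,0,0.45],
  ],
)

```text
time: 13.3
eef_pos: [0.5317, 0.1278, 0.2243]
tcp_rot: [0.027, 0.707, -0.027, 0.706]
contact_force: [-0.2, 1.0, -0.1]
opening: 0.448
```

```bash
python3 -c "
from h import *
go(.534,.1277,.083,85.74)
d=load('pics/side6.png'); H=cv2.cvtColor(d['frame'],cv2.COLOR_RGB2HSV).astype(int)
# arm centreline check in side view at two hanger x
a=np.radians(-4.26); O=np.array([.6122,.1219,.130])
X=np.array([np.cos(a),np.sin(a),0]);Y=np.array([-np.sin(a),np.cos(a),0]);Z=np.array([0,0,1])
for n,p in(('crownL',(.015,.03,.012)),('crownFL',(-.015,.03,.012)),('crownFR',(-.015,-.03,.012)),('crownBR',(.015,-.03,.012)),('plateBL',(-.015,.03,-.075)),('plateBR',(-.015,-.03,-.075)),('tiptop',(-.111,0,-.007)),('armend bottom',(-.115,0,-.035))):
  q=proj(d,O+p[0]*X+p[1]*Y+p[2]*Z); print(n,((q-[220,140])*6.25).round(0))"
```

```text
t 13.3 pos [0.5317 0.1278 0.2243] yaw 85.63 open 0.448 F [-0.2  1.  -0.1]
shift cm [1.413e+01 1.000e-02 2.500e-01] turn -0.11
crownL [105. 275.]
crownFL [151. 296.]
crownFR [221. 239.]
crownBR [175. 219.]
plateBL [155. 424.]
plateBR [221. 366.]
tiptop [338. 365.]
armend bottom [343. 410.]
```

Call:
drive_tool(
  steps=[
    [2,0,0.2,0,0.45],
    [2,0,0,0,0.45],
    [2,0,0,0,0.45],
    [2,0,0,0,0.45],
    [2,0,0,0,0.45],
    [1.5,0,0,0,0.45],
    [1.5,0,0,0,0.45],
    [1,0,0,0,0.45],
    [0.4,0,0,0,0.45],
    [0,0,0,0,0.45],
  ],
)

```text
time: 14.3
eef_pos: [0.5342, 0.1276, 0.081]
tcp_rot: [0.026, 0.707, -0.026, 0.706]
contact_force: [0.2, 0.1, 0.6]
opening: 0.449
```

```bash
python3 -c "
from h import *
go(.534,.1277,.079,85.74)
d=snap('side','pics/side7.png')
z=lambda im,x,y,w,h:cv2.resize(im[y:y+h,x:x+w,::-1],(500,500),interpolation=cv2.INTER_CUBIC)
cv2.imwrite('pics/c8.png',z(d['frame'],225,140,80,80))"
```

```text
t 14.3 pos [0.5342 0.1276 0.081 ] yaw 85.73 open 0.449 F [0.2 0.1 0.6]
shift cm [ 0.2   0.   -0.02] turn -0.01
```

View pics/c8.png

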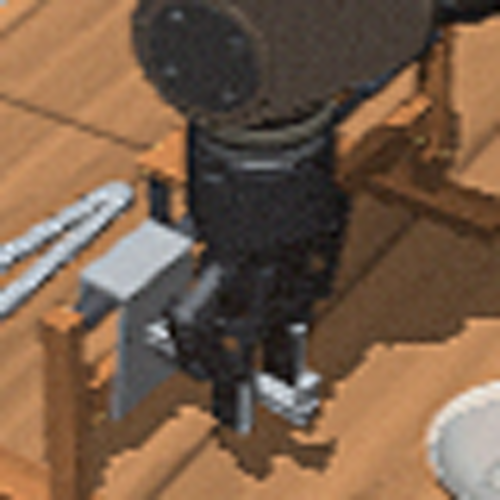

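Fingers straddle the arm (crop 270,370). Gripping gently, then checking the wrist height against the cover.

Call:
drive_tool(
  steps=[
    [0,0,0,0,0.3],
    [0,0,0,0,0.2],
    [0,0,0,0,0.1],
    [0,0,0,0,0.05],
    [0,0,0,0,0.05],
    [0,0,0,0,0.05],
    [0,0,0,0,0.05],
  ],
  force=25,
)

```text
time: 15.05
eef_pos: [0.5347, 0.1277, 0.0818]
tcp_rot: [0.026, 0.706, -0.026, 0.707]
contact_force: [-0.1, -0.2, 3.6]
opening: 0.133
```

```bash
python3 -c "
from h import *
s=load('pics/side7.png')
for z in (.08,.15,.2,.25,.3): print(z,proj(s,[.534,.1277,z]).round(1))
m=np.array([.6027,.0055]);X=np.array([.9972,-.0743]);Y=np.array([.0743,.9972])
p=readout.get_state()['eef_pos'][:2]-m; print('rack x,s',p@X,p@Y)
t=m-.078*X-.0140*Y; go(t[0],t[1])"
```

```text
0.08 [265.6 204.7]
0.15 [265.8 188. ]
0.2 [265.9 175.3]
0.25 [266.1 162.1]
0.3 [266.2 148.3]
rack x,s -0.07691463182408305 0.11678576863757154
t 15.05 pos [0.5347 0.1277 0.0818] yaw 85.74 open 0.133 F [-0.1 -0.2  3.6]
shift cm [ -0.   -13.08  -0.11] turn None
```

Call:
drive_tool(
  steps=[
    [0,-0.3,0,0,0.05],
    [0,-0.6,0,0,0.05],
    [0,-0.7,0,0,0.05],
    [0,-0.7,0,0,0.05],
    [0,-0.7,0,0,0.05],
    [0,-0.5,0,0,0.05],
    [0,0,0,0,0.05],
  ],
)

```text
time: 15.75
eef_pos: [0.5316, 0.0918, 0.0813]
tcp_rot: [0.027, 0.707, -0.027, 0.707]
contact_force: [-0.1, 0.8, 1.8]
opening: 0.132
```

```bash
python3 -c "
from h import *
m=np.array([.6027,.0055]);X=np.array([.9972,-.0743]);Y=np.array([.0743,.9972])
t=m-.0769*X-.0140*Y; go(t[0],t[1])"
```

```text
t 15.75 pos [0.5316 0.0918 0.0813] yaw 85.67 open 0.132 F [-0.1  0.8  1.8]
shift cm [ 0.01 -9.47  0.06] turn None
```

Low forces. Continuing the slide, stopping 1 cm short to look.

Call:
drive_tool(
  steps=[
    [0,-0.6,0,0,0.05],
    [0,-1,0,0,0.05],
    [0,-1,0,0,0.05],
    [0,-1,0,0,0.05],
    [0,-1.1,0.1,0,0.05],
    [0,-1.1,0,0,0.05],
    [0,-1.1,0,0,0.05],
    [0,-1,0,0,0.05],
    [0,-0.6,0,0,0.05],
    [0,0,0,0,0.05],
  ],
)

```text
time: 16.75
eef_pos: [0.5264, 0.0334, 0.087]
tcp_rot: [0.05, 0.707, -0.01, 0.705]
contact_force: [-3.0, 90.0, 32.1]
opening: 0.133
```

```bash
python3 -c "
from h import *
m=np.array([.6027,.0055]);X=np.array([.9972,-.0743]);Y=np.array([.0743,.9972])
t=m-.0769*X-.0140*Y; go(t[0],t[1])
d=snap('side','pics/side8.png')
z=lambda im,x,y,w,h:cv2.resize(im[y:y+h,x:x+w,::-1],(500,500),interpolation=cv2.INTER_CUBIC)
cv2.imwrite('pics/c9.png',z(d['frame'],235,120,80,80))"
```

```text
t 16.75 pos [0.5264 0.0334 0.087 ] yaw 85.1 open 0.133 F [-3.  90.  32.1]
shift cm [-0.21 -3.6   0.17] turn None
```

View pics/c9.png

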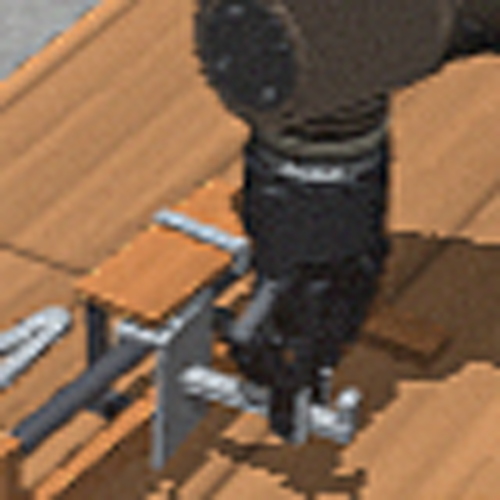

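```bash
python3 -c "
from h import *
s=readout.get_state(); print(s['contact_force'],s['wrist_torque'],R.from_quat(s['tcp_rot']).as_matrix().round(3))
m=np.array([.6027,.0055]);X=np.array([.9972,-.0743]);Y=np.array([.0743,.9972])
p=s['eef_pos'][:2]-m;print(p@X,p@Y)
c=load('pics/side8.png'); print(c['frame'][140:190,258:285].shape)
for n,q in (('leading crown front',(-.015,p@Y-.03,.142)),('marker fold top',(-.021,-.009,.158)),('fold bottom?',(-.021,-.009,.145)),('cover front L',(-.016,.065,.158))):
  w=m+q[0]*X+q[1]*Y; print(n,(proj(c,[*w,q[2]])-[235,120])*6.25)
"
```

```text
[-3.16099113 89.60361487 32.28018156] [14.53154432  0.74332359  1.52658932] [[-0.001  0.084  0.996]
 [ 0.056  0.995 -0.084]
 [-0.998  0.056 -0.006]]
-0.0781254205939308 0.022131695960289043
(50, 27, 3)
leading crown front [230.38166177 279.93922775]
marker fold top [241.17120073 258.71341867]
fold bottom? [240.68986865 278.23380223]
cover front L [153.87296125 320.89719299]
```

Call:
drive_tool(
  steps=[
    [0,0.5,0,0,0.05],
    [0,0.5,0,0,0.05],
    [0,0.3,0,0,0.05],
    [0,0,0,0,0.05],
    [0,0,0,0,0.05],
  ],
)

```text
time: 17.3
eef_pos: [0.5267, 0.035, 0.0863]
tcp_rot: [0.038, 0.708, -0.017, 0.705]
contact_force: [-8.7, 50.5, 30.7]
opening: 0.131
```

```bash
python3 -c "
from h import *
s=readout.get_state(); print(s['contact_force'],s['wrist_torque'],R.from_quat(s['tcp_rot']).as_matrix().round(3))
m=np.array([.6027,.0055]);X=np.array([.9972,-.0743]);Y=np.array([.0743,.9972])
p=s['eef_pos'][:2]-m;print(p@X,p@Y);go()
c=snap('side','pics/side9.png')
z=lambda im,x,y,w,h:cv2.resize(im[y:y+h,x:x+w,::-1],(600,600),interpolation=cv2.INTER_CUBIC)
cv2.imwrite('pics/c10.png',z(c['frame'],245,135,50,50))
for n,q in (('leading crown front',(-.015,p@Y-.03,.142)),('trail crown front',(-.015,p@Y+.03,.142)),('marker fold top',(-.021,-.009,.158)),('fold z145',(-.021,-.009,.145))):
  w=m+q[0]*X+q[1]*Y; print(n,(proj(c,[*w,q[2]])-[245,135])*12)
"
```

```text
[-8.65594628 50.4694638  30.65671644] [8.33869345 1.61004146 1.20267295] [[-0.004  0.077  0.997]
 [ 0.03   0.997 -0.077]
 [-1.     0.029 -0.006]]
-0.07800218233769875 0.02376017660390875
t 17.3 pos [0.5267 0.035  0.0863] yaw 85.6 open 0.131 F [-8.7 50.5 30.7]
shift cm [0. 0. 0.] turn None
leading crown front [319.08145808 360.17359771]
trail crown front [196.18929971 461.85940339]
marker fold top [343.0487054  316.72976385]
fold z145 [342.12454782 354.20890028]
```

View pics/c10.png

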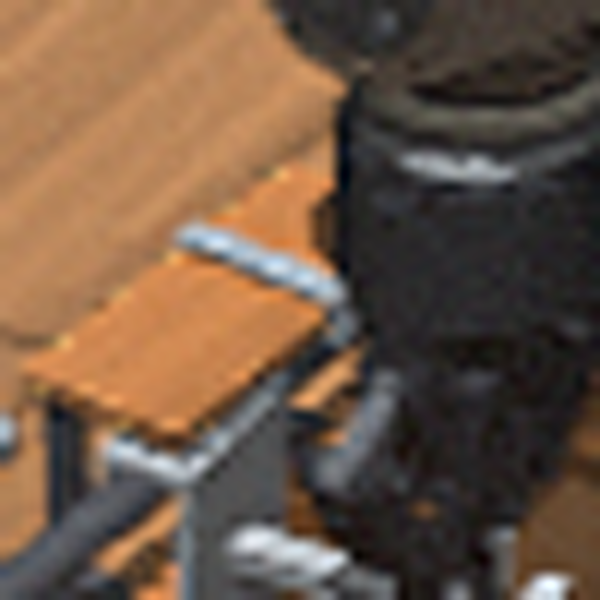

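The crop shows the hook under the board, its front plate (crop u 190–285) narrower than its 60 mm should look and short of the marker fold (345,330). So the hanger has yawed about 8° in a weak grip and wedged on the rail. The twelve pictures are used up, so from here I check with numbers only. First I back off to unload it.

Call:
drive_tool(
  steps=[
    [0,0.3,0,0,0.05],
    [0,0.3,0,0,0.05],
    [0,0.3,0,0,0.05],
    [0,0,0,0,0.05],
  ],
)

```text
time: 17.75
eef_pos: [0.5268, 0.0374, 0.0849]
tcp_rot: [0.032, 0.709, -0.021, 0.705]
contact_force: [-10.4, 28.4, 23.2]
opening: 0.133
```

Call:
drive_tool(
  steps=[
    [0,0.2,0,0,0.05],
    [0,0.2,0,0,0.05],
    [0,0.1,0,0,0.05],
    [0,0,0,0,0.05],
  ],
)

```text
time: 18.15
eef_pos: [0.5268, 0.0395, 0.0835]
tcp_rot: [0.03, 0.709, -0.023, 0.705]
contact_force: [-8.2, 18.4, 17.6]
opening: 0.133
```

```bash
cat >> h.py <<'E'
m0=np.array([.6027,.0055]);XR=np.array([.9972,-.0743]);YR=np.array([.0743,.9972])
def st():
    s=readout.get_state(); p=s["eef_pos"][:2]-m0; M=R.from_quat(s["tcp_rot"]).as_matrix()
    print("t %.2f x_r %.4f s %.4f z %.4f yaw %.2f open %.3f tilt %s F %s M %s"%(s["time"],p@XR,p@YR,s["eef_pos"][2],np.degrees(np.arctan2(M[1,1],M[0,1])),s["opening"],M[:2,0].round(3),s["contact_force"].round(1),s["wrist_torque"].round(2)))
E
python3 -c "
from h import *
st()"
```

```text
t 18.15 x_r -0.0782 s 0.0282 z 0.0835 yaw 85.68 open 0.133 tilt [-0.005  0.01 ] F [-8.2 18.4 17.6] M [3.21 1.26 0.45]
```

Call:
drive_tool(
  steps=[
    [-0.1,0.2,0,0,0.05],
    [-0.1,0.2,0,0,0.05],
    [0,0.2,0,0,0.05],
    [0,0.1,0,0,0.05],
    [0,0,0,0,0.05],
  ],
)

```text
time: 18.65
eef_pos: [0.5284, 0.0409, 0.0828]
tcp_rot: [0.026, 0.707, -0.027, 0.706]
contact_force: [-1.7, -1.7, -0.4]
opening: 0.129
```

```bash
python3 -c "
from h import *
st()"
```

```text
t 18.65 x_r -0.0768 s 0.0297 z 0.0828 yaw 85.68 open 0.129 tilt [-0.002 -0.001] F [-1.7 -1.7 -0.4] M [-0.25  0.13 -0.15]
```

```bash
cat >> h.py <<'E'
def pred(c,s,yaw=0,x0=0.0):
    a=np.radians(yaw-4.26);o=m0+x0*XR+s*YR
    f=lambda x,y,z: proj(c,[o[0]+x*np.cos(a)-y*np.sin(a),o[1]+x*np.sin(a)+y*np.cos(a),.13+z]).round(1).tolist()
    return {"top+y":f(-.015,.03,.012),"top-y":f(-.015,-.03,.012),"bot+y":f(-.015,.03,-.075),"bot-y":f(-.015,-.03,-.075),"bar":f(-.05,0,-.025)}
E
python3 -c "
from h import *
st();c=snap('side','pics/side10.png');H=cv2.cvtColor(c['frame'],cv2.COLOR_RGB2HSV).astype(int)
print(pred(c,.0297));print(pred(c,.036,8))
for v in range(165,198,2):
  r=H[v,252:280]; print(v,' '.join('%3d'%x[2] if x[1]<45 else ' ..' for x in r))
"
```

```text
t 18.65 x_r -0.0768 s 0.0297 z 0.0828 yaw 85.68 open 0.129 tilt [-0.002 -0.001] F [-1.7 -1.7 -0.4] M [-0.25  0.13 -0.15]
{'top+y': [260.3, 174.4], 'top-y': [270.6, 165.8], 'bot+y': [260.3, 194.6], 'bot-y': [270.2, 185.9], 'bar': [273.9, 182.5]}
{'top+y': [260.6, 175.3], 'top-y': [268.8, 166.0], 'bot+y': [260.6, 195.6], 'bot-y': [268.5, 186.1], 'bar': [273.8, 182.3]}
165  ..  ..  ..  ..  ..  ..  ..  ..  ..  ..  ..  ..  ..  ..  ..  ..  ..  62  59  ..  ..  ..  39  45  37  41  45  ..
167  ..  ..  ..  ..  ..  ..  ..  ..  ..  ..  ..  ..  ..  ..  82 159 210 129  ..  ..  ..  36  36  38  44  46  54  47
169  ..  ..  ..  ..  ..  ..  ..  ..  ..  ..  ..  ..  84 162 210 123  76  81  73  ..  ..  57  87  90  65  56  44  ..
171  ..  ..  ..  95  ..  ..  ..  ..  ..  .. 165 221 156  83  76  78  86  87  73  ..  .. 136 127 107  35  49  ..  ..
173  ..  ..  98  71 104 149 163  97 157 207 129  75  82  83  82  86  89  80  ..  .. 120 134 114  58  ..  ..  32  44
175  ..  ..  97 101  97  81  52  74 113  72  80  83  84  88  85  77  55  65  95 127 121  93  50  53  ..  ..  ..  34
177 101 101  94  80  63  ..  ..  ..
[... 540 characters left out ...]
  ..
187  ..  ..  ..  ..  ..  ..  95 122  88  87  81  86  90  80  ..  ..  ..  ..  ..  ..  ..  ..  ..  ..  56  ..  ..  ..
189  ..  ..  ..  ..  ..  ..  .. 121  80  84  80  87  ..  ..  ..  ..  ..  ..  ..  ..  ..  ..  ..  ..  ..  40  ..  41
191  ..  ..  ..  ..  ..  .. 106 111  87  81  ..  ..  ..  ..  ..  ..  ..  ..  ..  ..  ..  ..  ..  ..  ..  ..  30  23
193  ..  ..  ..  ..  ..  ..  .. 104  ..  ..  ..  ..  ..  ..  ..  ..  ..  ..  ..  ..  ..  ..  ..  ..  ..  ..  ..  ..
195  ..  ..  ..  ..  ..  ..  ..  ..  ..  ..  ..  ..  ..  ..  ..  ..  ..  ..  ..  ..  ..  ..  ..  ..  ..  ..  ..  ..
197  ..  ..  ..  ..  ..  ..  ..  ..  ..  ..  ..  ..  ..  ..  ..  ..  ..  ..  ..  ..  ..  ..  ..  ..  ..  ..  ..  ..
```

Unloaded, and the plate edge in the side image (columns 260–270, matching the zero-yaw prediction) shows the hanger square again at s≈0.030. I'll grip hard, lift about 3 mm off the rail (8 mm spare), ease it off the slat and slide slowly.

Call:
drive_tool(
  steps=[
    [0,0,0,0,0.05],
    [0,0,0,0,0.05],
    [0,0,0,0,0.05],
    [0,0,0,0,0.05],
    [-0.1,0,0,0,0.05],
    [-0.1,0,0,0,0.05],
    [-0.1,0,-0.1,0,0.05],
    [0,0,0,0,0.05],
    [0,0,0,0,0.05],
  ],
  force=110,
)

```text
time: 19.6
eef_pos: [0.528, 0.0421, 0.0864]
tcp_rot: [0.026, 0.706, -0.026, 0.707]
contact_force: [0.3, 0.1, -1.9]
opening: 0.103
```

```bash
python3 -c "
from h import *
st()"
```

```text
t 19.60 x_r -0.0772 s 0.0309 z 0.0864 yaw 85.75 open 0.103 tilt [0.001 0.   ] F [ 0.3  0.1 -1.9] M [-0.    0.1  -0.08]
```

Call:
drive_tool(
  steps=[
    [0,-0.3,0,0,0.05],
    [0,-0.3,0,0,0.05],
    [0,-0.3,0,0,0.05],
    [0,0,0,0,0.05],
  ],
)

```text
time: 20.0
eef_pos: [0.5272, 0.0325, 0.0863]
tcp_rot: [0.026, 0.707, -0.027, 0.707]
contact_force: [0.5, -0.2, -1.6]
opening: 0.107
```

```bash
python3 -c "
from h import *
st()"
```

```text
t 20.00 x_r -0.0773 s 0.0213 z 0.0863 yaw 85.70 open 0.107 tilt [-0. -0.] F [ 0.5 -0.2 -1.6] M [0.05 0.09 0.  ]
```

Moving freely past the earlier jam. Continuing.

Call:
drive_tool(
  steps=[
    [0,-0.3,0,0,0.05],
    [0,-0.3,0,0,0.05],
    [0,-0.4,0,0,0.05],
    [0,0,0,0,0.05],
  ],
)

```text
time: 20.4
eef_pos: [0.5265, 0.0225, 0.0863]
tcp_rot: [0.026, 0.707, -0.027, 0.707]
contact_force: [-0.3, -0.4, -1.2]
opening: 0.104
```

Call:
drive_tool(
  steps=[
    [0,-0.4,0,0,0.05],
    [0,-0.4,0,0,0.05],
    [0,-0.4,0,0,0.05],
    [0,-0.4,0,0,0.05],
    [0,0,0,0,0.05],
    [0,0,0,0,0.05],
  ],
)

```text
time: 21.0
eef_pos: [0.5253, 0.0069, 0.0863]
tcp_rot: [0.026, 0.707, -0.026, 0.707]
contact_force: [0.3, -0.3, -2.2]
opening: 0.107
```

```bash
python3 -c "
from h import *
st();c=snap('side','pics/side11.png');H=cv2.cvtColor(c['frame'],cv2.COLOR_RGB2HSV).astype(int);p=readout.get_state()['eef_pos'][:2]-m0
print(pred(c,p@YR))
for v in range(155,188,2):
  r=H[v,262:290]; print(v,' '.join('%3d'%x[2] if x[1]<45 else ' ..' for x in r))
"
```

```text
t 21.00 x_r -0.0773 s -0.0044 z 0.0863 yaw 85.72 open 0.107 tilt [-0.  0.] F [ 0.3 -0.3 -2.2] M [0.05 0.13 0.  ]
{'top+y': [266.2, 169.5], 'top-y': [276.2, 161.2], 'bot+y': [266.0, 189.6], 'bot-y': [275.6, 181.1], 'bar': [279.5, 177.5]}
155 211 232 208 198  ..  ..  ..  ..  ..  ..  ..  ..  ..  ..  ..  ..  ..  38  46  38  45  40  41  43  45  46  30  44
157  ..  ..  .. 113 145 212 228 208 193  ..  ..  ..  ..  ..  ..  ..  ..  40  44  38  45  37  44  ..  40  45  41  45
159  ..  ..  ..  ..  ..  ..  ..  .. 110 166 187 144 103  ..  ..  ..  42  40  39  42  39  39  43  42  42  40  49  42
161  ..  ..  ..  ..  ..  ..  ..  ..  ..  ..  62 104 154 218 132  ..  ..  ..  40  41  34  49  47  52  32  ..  ..  30
163  ..  ..  ..  ..  ..  ..  ..  ..  ..  90 117  97  70  84  ..  ..  ..  ..  .. 103  96  58  50  36  34  51  74  66
165  ..  ..  ..  ..  ..  ..  .. 145 217 138  81  80  85  ..  ..  ..  .. 105 137 111  39  38  40  39  ..  41  46  39
167  ..  ..  ..  ..  85 163 208 126  76  81  87  82  90  90  ..  ..  .. 130 116  58  ..  ..  ..  42  41  45  42  ..
169  ..  ..  .. 105 124  62  80  82  85  87  88  82
[... 408 characters left out ...]
  45
177  ..  ..  .. 107  93  80  91  87  77  55 109 155 115 126 191 219  92  ..  ..  ..  34  37  ..  ..  39  44  47  ..
179  ..  ..  .. 126  91  86  85  86  86  83  63  63  ..  ..  81  80  56  69  98 110  52  ..  38  ..  ..  83  83  ..
181  ..  ..  .. 116  83  82  88  82  87  82  79  ..  ..  ..  ..  ..  ..  ..  ..  80  36  ..  ..  ..  78 119 100  63
183  ..  ..  .. 121  81  86  88  84  88  ..  ..  ..  ..  ..  ..  ..  ..  ..  ..  ..  ..  ..  40  24  88 138 173 234
185  ..  ..  .. 111  85  88  ..  ..  ..  ..  ..  ..  ..  ..  ..  ..  ..  ..  ..  ..  ..  ..  26  ..  90 136 100 123
187  ..  ..  89 110  ..  ..  ..  ..  ..  ..  ..  ..  ..  ..  ..  ..  ..  ..  ..  ..  ..  ..  ..  ..  ..  ..  ..  ..
```

Call:
drive_tool(
  steps=[
    [0,-0.3,0,0,0.05],
    [0,-0.3,0,0,0.05],
    [0,-0.3,0,0,0.05],
    [0,0,0,0,0.05],
    [0.1,0,0,0,0.05],
    [0.1,0,0,0,0.05],
    [0.1,0,0,0,0.05],
    [0,0,0,0,0.05],
  ],
)

```text
time: 21.85
eef_pos: [0.5248, -0.0019, 0.0835]
tcp_rot: [0.026, 0.706, -0.026, 0.707]
contact_force: [-0.5, -0.0, -0.8]
opening: 0.106
```

```bash
python3 -c "
from h import *
st()
t=load('pics/top0.png')
for u in(266.54,308.35): 
  q=toz(t,u,176,.158)[:2]-m0; print(q@XR,q@YR)
q=toz(t,291.9,176,.163)[:2]-m0;print('marker',q@XR,q@YR)"
```

```text
t 21.85 x_r -0.0771 s -0.0132 z 0.0835 yaw 85.75 open 0.106 tilt [ 0.001 -0.   ] F [-0.5 -0.  -0.8] M [ 0.05  0.06 -0.02]
0.004143264804119043 0.06488315750171893
0.012462806466152186 -0.06459254984458077
marker 0.008343999730528951 -0.013377551561943537
```

Call:
drive_tool(
  steps=[
    [0.1,0,0,0,0.05],
    [0.1,0,0,0,0.05],
    [0,0,0,0,0.05],
    [0,0,0,0,0.12],
    [0,0,0,0,0.15],
    [0,0,0,0,0.2],
    [0,0,0,0,0.3],
    [0,0,0,0,0.4],
    [0,0,0,0,0.45],
    [0,0,0,0,0.45],
  ],
)

```text
time: 22.85
eef_pos: [0.5246, -0.002, 0.0812]
tcp_rot: [0.026, 0.707, -0.026, 0.707]
contact_force: [0.3, 0.4, 0.2]
opening: 0.453
```

```bash
python3 -c "
from h import *
st()"
```

```text
t 22.85 x_r -0.0774 s -0.0133 z 0.0812 yaw 85.74 open 0.453 tilt [-0.  0.] F [0.3 0.4 0.2] M [ 0.01  0.06 -0.08]
```

Call:
drive_tool(
  steps=[
    [-0.5,0,0,0,0.45],
    [-1,0,0,0,0.45],
    [-1,0,0,0,0.45],
    [-2,0,0,0,0.45],
    [-2,0,0,0,0.45],
    [-2,0,0,0,0.45],
    [-2,0,0,0,0.45],
    [-2,0,0,0,0.45],
    [-1,0,0,0,0.45],
    [0,0,0,0,0.45],
  ],
)

```text
time: 23.85
eef_pos: [0.5258, -0.0022, 0.2189]
tcp_rot: [0.026, 0.705, -0.027, 0.708]
contact_force: [0.6, 1.1, -0.3]
opening: 0.45
```

Call:
drive_tool(
  steps=[
    [-1,-3,0,0,0.45],
    [-1,-4,0,0,0.45],
    [-1,-4,0,0,0.45],
    [0,-4,0,0,0.45],
    [0,-4,0,0,0.45],
    [0,-4,0,0,0.45],
    [0,-4,0,0,0.45],
    [0,-3,0,0,0.45],
    [0,0,0,0,0.45],
  ],
)

```text
time: 24.75
eef_pos: [0.5012, -0.3042, 0.2447]
tcp_rot: [0.028, 0.707, -0.028, 0.706]
contact_force: [-1.2, 0.7, 0.3]
opening: 0.447
```

```bash
python3 -c "
from h import *
st();t=snap('top','pics/top12.png');c=snap('side','pics/side12.png')
H=cv2.cvtColor(t['frame'],cv2.COLOR_RGB2HSV).astype(int)
for s in(.0,-.0135): 
  f=lambda x,z:proj(t,[*(m0+x*XR+s*YR),z]).round(1).tolist(); print('top bar x-.02,-.06,-.11',s,f(-.02,.103),f(-.06,.1),f(-.111,.12),'marker',f(.01,.163))
for v in range(166,216,2): print(v,' '.join('%3d'%x[2] if x[1]<60 else ' ..' for x in H[v,276:306]))
H=cv2.cvtColor(c['frame'],cv2.COLOR_RGB2HSV).astype(int)
print(pred(c,-.0135),'side')
for v in range(155,188,3): print(v,' '.join('%3d'%x[2] if x[1]<45 else ' ..' for x in H[v,262:290]))
"
```

```text
t 24.75 x_r -0.0783 s -0.3164 z 0.2447 yaw 85.49 open 0.447 tilt [-0.002  0.001] F [-1.2  0.7  0.3] M [ 0.03 -0.04 -0.02]
top bar x-.02,-.06,-.11 0.0 [286.0, 187.5] [285.2, 199.9] [284.6, 215.2] marker [287.6, 175.2]
top bar x-.02,-.06,-.11 -0.0135 [290.2, 187.7] [289.4, 200.2] [288.9, 215.5] marker [292.0, 175.5]
166  ..  ..  ..  ..  ..  ..  ..  ..  ..  ..  ..  ..  ..  ..  ..  ..  ..  ..  ..  ..  ..  ..  ..  ..  ..  ..  ..  ..  ..  ..
168  ..  ..  ..  ..  ..  ..  ..  ..  ..  ..  ..  ..  ..  ..  .. 163 169 163 155  ..  ..  ..  ..  ..  ..  ..  ..  ..  ..  ..
170  ..  ..  ..  ..  ..  ..  ..  ..  ..  ..  ..  ..  ..  ..  .. 174 168 159  ..  ..  ..  ..  ..  ..  ..  ..  ..  ..  ..  ..
172  ..  ..  ..  ..  ..  ..  ..  ..  ..  ..  ..  ..  ..  ..  .. 172 168 158  ..  ..  ..  ..  ..  ..  ..  ..  ..  ..  ..  ..
174  ..  ..  ..  ..  ..  ..  ..  ..  ..  ..  ..  ..  ..  ..  .. 180 169 157  ..  ..  ..  ..  ..  ..  ..  ..  ..  ..  ..  ..
176  ..  ..  ..  ..  ..  ..  ..  ..  ..  ..  ..  ..  ..  ..  .. 173 168 157  ..  ..  ..  ..  ..  ..  ..  ..  ..  ..  ..  ..
178  ..  ..  ..  ..  ..  ..  ..  ..  .. 
[... 3020 characters left out ...]
  ..
170  ..  46  41  35  45  90 101  80  80  79  82  83  84  83  80  ..  ..  ..  ..  ..  ..  ..  ..  ..  ..  ..  ..  ..
173  ..  ..  ..  ..  .. 115  88  80  79 106 179 224 208 159  84  ..  ..  ..  ..  ..  ..  ..  ..  ..  ..  ..  ..  ..
176  ..  ..  ..  ..  .. 109  76  86  81  79  86 111 120 127 179 223 206 215 205 150  ..  ..  ..  ..  ..  ..  ..  ..
179  ..  ..  ..  ..  ..  95  83  84  80  83  75  61  62  ..  ..  .. 115 161 118 126 179 225 207 210 195 169  ..  ..
182  ..  ..  ..  .. 107  90  84  85  83  86  ..  ..  ..  ..  ..  ..  ..  ..  ..  ..  ..  .. 111 121 105 119 198 218
185  ..  ..  .. 109 110  84  84  ..  ..  ..  ..  ..  ..  ..  ..  ..  ..  ..  ..  ..  ..  ..  ..  ..  ..  ..  ..  ..
```

```bash
python3 -c "
from h import *
t=load('pics/top12.png');t0=load('pics/top0.png')
S=cv2.cvtColor(t['frame'],cv2.COLOR_RGB2HSV)[...,1].astype(float)
d=[]
for v in list(range(188,212)):
  bg=np.median(S[v,278:285]); w=np.clip(1-S[v,284:296]/bg,0,1); w[w<.12]=0; u=(w*np.arange(284,296)).sum()/w.sum(); q=toz(t,u,v,.105)[:2]-m0; d.append((q@XR,q@YR))
d=np.array(d);print('arm s: mean',d[:,1].mean(),'fit at x_r 0 & slope',np.polyfit(d[:,0],d[:,1],1))
g=[]
for v in range(169,182):
  w=np.clip(1-S[v,286:299]/130,0,1); w[w<.15]=0; u=(w*np.arange(286,299)).sum()/w.sum(); q=toz(t,u,v,.163)[:2]-m0; g.append(q@YR)
print('marker s',np.mean(g))
D=np.abs(t['frame'].astype(int)-t0['frame']).max(2)
for n,(x,y,w,h) in dict(planter=(155,222,46,52),dish=(260,220,42,42),mug=(374,225,44,32),tongs=(240,125,75,24),pink=(165,125,38,40)).items(): print(n,(D[y:y+h,x:x+w]>40).sum())
for im,nm in((t0,'t0'),(t,'t')):
  P=cv2.cvtColor(im['frame'],cv2.COLOR_RGB2HSV).astype(int)
  print(nm,'planter rim cols v=262', [u for u in range(150,205) if P[262,u,1]<40 and P[262,u,2]>150],'rows u=165',[v for v in range(205,280) if P[v,165,1]<40 and P[v,165,2]>150])
"
```

```text
arm s: mean -0.011931942102965895 fit at x_r 0 & slope [-0.00035654 -0.01195278]
marker s -0.013207680207898734
planter 65
dish 0
mug 356
tongs 0
pink 0
t0 planter rim cols v=262 [156] rows u=165 [219, 269]
t planter rim cols v=262 [156] rows u=165 [219, 269]
```

```bash
python3 -c "
from h import *
a=load('pics/side12.png')['frame'].astype(int);b=load('pics/side0.png')['frame'].astype(int);e=load('pics/side10.png')['frame'].astype(int);r=load('pics/top7.png')['frame'] if 0 else None
t=load('pics/top12.png')['frame'];t0=load('pics/top0.png')['frame']
print('mug hue/val now vs then', [(t[v,u].tolist(),t0[v,u].tolist()) for v,u in((232,395),(242,380),(242,395),(242,412),(254,395))])
D=np.abs(a-b).max(2)>40;E=np.abs(e-b).max(2)>40; print('side mug box diff',D[138:172,342:370].sum(),E[138:172,342:370].sum(),'planter',D[235:308,225:302].sum(),E[235:308,225:302].sum())
"
```

```text
mug hue/val now vs then [([80, 69, 60], [76, 72, 69]), ([79, 67, 58], [78, 75, 72]), ([86, 74, 65], [83, 81, 79]), ([83, 72, 63], [100, 76, 56]), ([86, 74, 64], [119, 122, 121])]
side mug box diff 167 229 planter 266 268
```

Call:
drive_tool(
  steps=[
    [0,-3,-1,0,0.45],
    [0,-3.5,-1.5,0,0.45],
    [0,-3.5,-1.5,0,0.45],
    [0,-3.5,-1.5,0,0.45],
    [0,-3.5,-1.5,0,0.45],
    [0,-3.5,-1.5,0,0.45],
    [0,-3.5,-1.5,0,0.45],
    [0,-3.5,-1.5,0,0.45],
    [0,-3,-1,0,0.45],
    [0,0,0,0,0.45],
  ],
)

```text
time: 25.85
eef_pos: [0.3537, -0.5976, 0.2452]
tcp_rot: [0.027, 0.707, -0.027, 0.706]
contact_force: [0.6, 0.5, -0.2]
opening: 0.448
```

```bash
python3 -c "
from h import *
st();t=snap('top','pics/top13.png');a=snap('side','pics/side13.png')
for n,c,c0,(x,y,w,h) in(('top',t,load('pics/top0.png'),(374,225,44,32)),('side',a,load('pics/side0.png'),(342,138,28,34))):
  D=np.abs(c['frame'].astype(int)-c0['frame']).max(2)>40; print(n,'mug diff',D[y:y+h,x:x+w].sum())
"
```

```text
t 25.85 x_r -0.2035 s -0.6199 z 0.2452 yaw 85.61 open 0.448 tilt [-0.001  0.   ] F [ 0.6  0.5 -0.2] M [ 0.03 -0.04  0.01]
top mug diff 57
side mug diff 55
```

```bash
python3 -c "
from h import *
print(sign_off())"
```

```text
the job is handed in; nothing more can be done
None
```

The hanger is hung on the rail at the marker clip with its long arm towards the robot. I handed the job in at about 26 s with the gripper clear of everything.

**What I did:** I took the steel hanger off the grey planter's rim and hooked it over the rail's left open end, then let go. I took it again by its arm, slid it under the board to the clip and let go.

**What went wrong on the way:** With only 25 N of grip on the arm, the hanger twisted about 8° and wedged on the rail partway along. The wrist reading showed 90 N at the end of that move, below the 120 N limit. The torque pointed to the load passing through the hanger's arm rather than the gripper body. I backed off, squared it up, gripped at 110 N and lifted it about 3–4 mm so the hook stayed over the rail. From there it slid freely, with about 2 N at the wrist.

**Last checks:**
- **Centring:** the two measures disagree slightly. The gripper's position put the hanger within about 0.5 mm of the marker. The top camera put it about 1.3 mm off, roughly the calibration error. I left it there.
- **Planter, dish and tongs:** the planter's rim sits on the same pixels as before, and the dish and tongs show no change.
- **Mug:** only small picture differences (about 55 pixels in each view). I took these to be the arm's shadow but did not confirm it.
- **No final look:** I had used all 12 pictures by the jam, so everything after it was checked from pixel values only.

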